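# Change over the pull-out trays at the drilling bench

### The arm

A 6-joint arm with a two-finger parallel gripper is mounted at the origin on the work surface. World frame = base frame: x ahead of the robot, y to its left, z up, the work surface at z = 0. Lengths are in mm, angles in degrees, forces in N, time in s.
With the tool pointing down it reaches from about 300 to 850 mm from the base axis. Payload 4.2 kg.
Tool frame: the origin (TCP) lies at the very end of the fingers, on their centre line; the grasp point (between the pads) lies 19 mm behind it; x points along the fingers, z is the direction in which the jaws open and shut, and the axes are right-handed (so a half turn about x gives the same grasp; the last joint's range is limited). The gripper opens to 91 mm and grips with 3 to 60 N. Pads are 32 mm wide; open, the fingers measure 118 mm over their backs; the gripper's body (76 mm by 178 mm) begins 60 mm behind the grasp point.
Start: joints at [-65.661, 18.312, 89.639, -0, 72.044, -1.146], TCP at [247.416, -519.069, 177.076] pointing down, gripper open.
Joint ranges: [-177.97, 177.97], [-48.28, 115.42], [12.27, 149.76], [-77.06, 257.06], [2.81, 150.46], [-146.56, 146.56]. Speed limits (degrees/s): [147.25, 147.25, 180, 180, 180, 180].

### API

Orientations are given as [roll, pitch, yaw] about the fixed x, y, z axes, in that order (R = Rz(yaw) Ry(pitch) Rx(roll)).
In Python, from workcell import state, grab_frame, camera_info, env, search_frame, place_of gives the robot as it stands.
- The arm moves only by the tool drive_tool, never from a script. Its argument "plan" is a list of rows, each a list of 7 numbers: the turn, a rotation vector about the world's x, y, z in degrees, then the shift along the world's x, y, z in mm, then the finger opening in mm, from 0 to 91.2. In form: [[wx, wy, wz, dx, dy, dz, jaw], ...]. A call has 1 to 10 rows; each row is the pose to reach, as a shift and turn from the pose measured when the call began; what a row does not reach only later rows make up. A row lasts 1/8 s, in which the tool goes at most 62.5 mm and 10.7 degrees, less where a joint would pass 70% of its speed; a pose out of reach is approached as far as the arm can. A call with a gripper value outside its range is refused whole. The fingers move at their own pace and stop on an object; "grip_force" is the grip in N (left out, the last holds). Time passes only in rows, so rows that repeat a pose let the fingers close. It gives the time, the measured TCP pose, the force and the opening at its end, in the units of the state.
- state(): the state, without advancing time (a new reading comes with each control period).
- grab_frame(name): name is "side" or "top" or "wrist"; returns the picture (480x640x3 uint8, red, green, blue); there is no depth.
- camera_info(name): a dict with "intrinsics" (3x3 intrinsics, pixels), "origin" and "orientation" of the camera in the world; the wrist camera has in their place "hand_eye" (4x4, takes a point from camera to tool coordinates, whose origin is the TCP and whose axes are the tool frame's). Camera axes: x right, y down, z forward; pixel columns grow to the right and rows downward; lengths in mm; the calibration is good to about 2 mm. The wrist camera is an equidistant fisheye: a pixel r from the principal point sees the ray r / f radians off the axis. A picture is of the moment at which its call begins: read the wrist's pose just before it. camera_info takes no time and is no camera call.
- env.job_done(): hands the job in, once; it reports no verdict.
Trained networks look in the newest picture that a camera, given by its name, has taken for a name from the list of things; names that differ only in an ending like _2 or _b are one class to them, and where a whole thing is asked for, a point or a joint stands for the part that bears it (a point fixed in the world has none). Each returns a list of dicts, best first, with "p" (0 to 1); they miss things now and then, are a little off and sometimes report something else, mostly with a low value. They report only what shows in the picture. A call takes as long as a camera call.
- search_frame(camera, label): "rect" ([left, top, right, bottom] as shares, 0 to 1, of the picture: columns of its width, rows of its height, round what is visible of it).
- place_of(camera, label): "location" ([column, row] as shares, 0 to 1, of the picture: columns of its width, rows of its height: a listed point, or the origin of a listed thing).
The state is a dict: "time_s": time; "qpos": joint angles; "qvel": joint speeds; "effort": joint torques, N m; "ee_pos": TCP position; "ee_rot": TCP orientation; "force": force on the tool from outside, world axes, zero at the start; "torque": the same for the moment, N m; "gripper_width": finger opening in mm.
Only numpy, scipy, OpenCV 4.12 (cv2) and the standard library are available. Lean on these libraries where they do the work, as an engineer would, in place of code of your own. Each camera call takes 0.05 s, during which the arm holds its last target. There are 200 camera calls.

### The job

Someone left the blue collet tray standing open: push it fully home with your fingertips first. Then hook a fingertip behind the lip of the orange drill-bit tray, from inside its empty finger well, and draw that tray all the way out to its stop; do not pinch the lip or press on its steel front plate. Pick nothing up, keep the trays' contents in them, leave everything else on the bench where it is, and finish with the robot clear.

Things in the scene. Friction and masses are not known exactly. Their poses are not given: they have to be found in the camera images.
- bit_unit: Low grey steel housing fixed to the bench, 200 mm long (its x) by 134 wide by 60 high; a pale translucent cover lies over its rear 128 mm only (x -28 to +100 mm). Origin: centre of its underside; z up; x runs from front to back, so its orange tray slides out along -x. Side walls 6 mm thick, 56 high stand beside the tray. A loose gauge block lies on its cover.
- collet_unit: Low grey steel housing fixed to the bench, 200 mm long (its x) by 134 wide by 60 high; a pale translucent cover lies over its rear 128 mm only (x -28 to +100 mm). Origin: centre of its underside; z up; x runs from front to back, so its blue tray slides out along -x. Side walls 6 mm thick, 56 high stand beside the tray.
- bit_lip (a point): Centre of the top edge of the orange tray's front lip, 56 mm above the bench; travels with the tray, axes as the housing's. The lip is a wall 112 mm wide (y), 6 thick (+-3 mm about this point in x); on its outer face a 3 mm steel plate, 100 mm wide, from 14 to 46 mm above the bench (outermost face 6 mm in front of this point).
- collet_lip (a point): Centre of the top edge of the blue tray's front lip, 56 mm above the bench; travels with the tray, axes as the housing's. The lip is a wall 112 mm wide (y), 6 thick (+-3 mm about this point in x); on its outer face a 3 mm steel plate, 100 mm wide, from 14 to 46 mm above the bench (outermost face 6 mm in front of this point).
- bit_well (a point): Centre of the floor of the empty finger well behind the orange lip, 16 mm above the bench and 32 mm behind the lip's centre; travels with the tray. The well is open above, 58 mm long (x), 104 wide, 40 deep below the lip's top. A 4 mm divider, 44 mm above the bench, closes its back; then comes the storage compartment (65 to 183 mm behind the lip's centre).
- collet_well (a point): Centre of the floor of the empty finger well behind the blue lip, 16 mm above the bench and 32 mm behind the lip's centre; travels with the tray. The well is open above, 58 mm long (x), 104 wide, 40 deep below the lip's top. A 4 mm divider, 44 mm above the bench, closes its back; then comes the storage compartment (65 to 183 mm behind the lip's centre).
- bit_tray (a joint): Travel of the orange tray along its rail, in m: 0 = fully home (its lip flush with the housing's front end, the well still open above), 0.110 = fully out, at its stop. Slides with about 2.5 N of friction plus 6 N per m/s and stays where it is left; no latch, no spring. Starts 0 to 15 mm out.
- collet_tray (a joint): Travel of the blue tray along its rail, in m: 0 = fully home (its lip flush with the housing's front end, the well still open above), 0.110 = fully out, at its stop. Slides with about 2.5 N of friction plus 6 N per m/s and stays where it is left; no latch, no spring. Starts 70 to 110 mm out.
- bit_face: The 3 mm steel plate, 100 mm wide and 32 high, on the outer face of the orange tray's lip; not to be pressed or pinched. Travels with the tray; its frame coincides with the housing's when the tray is home (the plate lies 101.5 mm in front of this origin, 30 mm above it).
- chuck_key: Loose steel T-shaped drill chuck key, about 75 x 50 x 14 mm, lying in the orange tray's compartment; rides along with the tray. Origin at its underside.
- collet: Loose brass collet, 28 mm diameter, 26 mm high, standing in the blue tray's compartment; rides along with the tray and may slide or tip in it. Origin at the centre of its foot.
- gauge_block: Loose steel block 75 x 50 x 25 mm lying on the orange unit's cover (its top 85 mm above the bench). Origin: centre of its underside.
- jar: Loose closed jar with a red cap, 52 mm diameter, 62 mm high, standing between the two units. Origin: centre of its foot.
- caliper: Loose dark caliper, 220 mm long (its x), 13 mm high, lying between the robot and the trays. Origin at its underside.
- hammer: Loose hammer, lying to the left, handle along its x. Origin at its underside.
- wood_form: Loose shaped wooden form, 210 x 75 x 60 mm, lying to the right. Origin: centre of its underside.

How it is judged:
By the outcome, as a careful person would: the job done as asked, in the order asked, and still so for the second after the job is handed in, with the robot touching nothing.
It also fails if it takes over 45 s, if anything falls off the work surface, if the arm or the gripper's body presses on something with over 40 N, if the wrist force passes 120 N, or if a joint passes its speed limit or range.

## Working session

There is one attempt and no reset: what is moved stays moved. The work goes in short steps, Python scripts to look and compute and a tool call to move; the robot and the scene stay as the last step left them, time stands still between calls to the robot, and variables do not carry over. Pictures are saved under pics/ and viewed, about 8 in all and at most 12, crops included, and the job is handed in when it is done.

Besides the shell and the picture viewer there is one more tool, called after "Request:" as a command line: name --pt "numbers of a row" for each row, then --argument value for the rest. drive_tool: Moves the arm, as the interface text tells. Its arguments: {"type":"object","properties":{"plan":{"type":"array"},"grip_force":{"type":"number"}},"required":["plan"]}

```bash
mkdir -p pics; cat > h.py <<'E'
import numpy as np, cv2
from workcell import *
def ray(cam,loc):
    c=camera_info(cam);K=np.array(c["intrinsics"]);u=np.array([loc[0]*640,loc[1]*480,1])
    o=np.array(c["orientation"]);
    if o.shape!=(3,3):
        from scipy.spatial.transform import Rotation as R
        o=R.from_euler('xyz',o,degrees=True).as_matrix()
    return np.array(c["origin"]),o@np.linalg.solve(K,u)
def onz(cam,loc,z):
    p,d=ray(cam,loc);return p+d*(z-p[2])/d[2]
def save(cam,name):
    im=grab_frame(cam);cv2.imwrite("pics/"+name,im[:,:,::-1]);return im
E
python3 - <<'E'
from h import *
print(state()); 
for c in("top","side"):print(c,camera_info(c))
a=save("top","t0.png");b=save("side","s0.png")
Z=dict(bit_unit=0,collet_unit=0,bit_lip=56,collet_lip=56,bit_well=16,collet_well=16,chuck_key=16,collet=16,gauge_block=60,jar=0,caliper=0)
for c in("top","side"):
  for l,z in Z.items():
    print(c,l,[(round(r["p"],2),np.round(np.array(r["location"])*[640,480]).tolist(),onz(c,r["location"],z).round(0).tolist()) for r in place_of(c,l)[:2]])
E
```

```text
{'time_s': 0.0, 'qpos': array([-6.56622433e+01,  1.83519144e+01,  8.97059931e+01, -1.64903133e-03,
        7.20429036e+01, -1.14540417e+00]), 'qvel': array([ 0.01759769,  0.00547173, -0.01097222, -0.06725533,  0.06491204,
        0.06039771]), 'effort': array([ 2.92754492e-03, -4.12452900e+01, -2.31972635e+01,  7.29709561e-02,
        4.58345900e-02, -1.31220304e-04]), 'ee_pos': array([ 247.15573604, -518.54881745,  176.22038922]), 'ee_rot': array([179.74558388,  89.89917671, 115.22925453]), 'force': array([-1.7957838 , -0.05069915, -0.19394338]), 'torque': array([ 0.03164714,  0.01585227, -0.00711604]), 'gripper_width': 91.24673821514168}
top {'intrinsics': array([[604.71873531,   0.        , 325.61883333],
       [  0.        , 604.71873531, 241.02756453],
       [  0.        ,   0.        ,   1.        ]]), 'origin': array([3.03211203e+02, 1.28039997e+00, 1.51944409e+03]), 'orientation': array([-169.87223212,    0.8755924 ,  -91.55729399])}
side {'intrinsics': array([[524.11792226,   0.        , 317.35843063],
       [  0.        , 524.11792226, 235.67563014],
       [  0.        
[... 1033 characters left out ...]
59, [352.0, 311.0], [648.0, 163.0, 0.0]), (0.56, [222.0, 161.0], [482.0, -450.0, 0.0])]
side collet_unit [(0.62, [219.0, 243.0], [705.0, -219.0, 0.0])]
side bit_lip [(0.79, [376.0, 265.0], [543.0, 149.0, 56.0])]
side collet_lip [(0.86, [279.0, 203.0], [541.0, -159.0, 56.0])]
side bit_well [(0.79, [369.0, 284.0], [571.0, 154.0, 16.0])]
side collet_well [(0.82, [270.0, 221.0], [575.0, -163.0, 16.0]), (0.43, [353.0, 217.0], [428.0, -6.0, 16.0])]
side chuck_key []
side collet [(0.41, [243.0, 234.0], [653.0, -183.0, 16.0])]
side gauge_block [(0.64, [328.0, 306.0], [703.0, 138.0, 60.0])]
side jar [(0.57, [278.0, 296.0], [726.0, 6.0, 0.0])]
side caliper [(0.68, [355.0, 216.0], [410.0, -12.0, 0.0])]
```

View pics/t0.png

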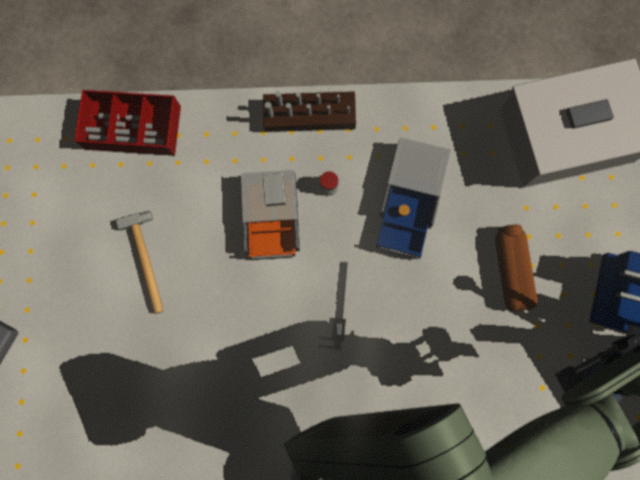

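View pics/s0.png

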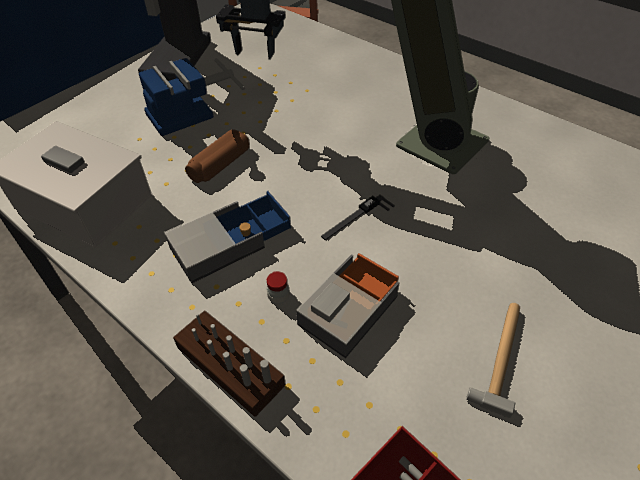

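The top picture shows the blue tray open, with its lip near (400,248) and the collet near (403,210). The orange tray is nearly home, with its lip near (271,254). The caliper lies at about (340,305). I'll refine the yaws from an enlarged crop.

```bash
python3 - <<'E'
from h import *
a=cv2.imread("pics/t0.png")
c=cv2.resize(a[130:270,232:462],None,fx=3.4,fy=3.4,interpolation=cv2.INTER_CUBIC);cv2.imwrite("pics/c0.png",c)
hsv=cv2.cvtColor(a,cv2.COLOR_BGR2HSV)
sub=np.zeros(a.shape[:2],bool);sub[130:270,232:462]=1
for n,lo,hi in(("blue",100,130),("orange",5,18)):
    m=((hsv[...,0]>=lo)&(hsv[...,0]<=hi)&(hsv[...,1]>120)&sub).astype(np.uint8)
    cs=max(cv2.findContours(m,0,1)[0],key=cv2.contourArea)
    r=cv2.minAreaRect(cs);print(n,r)
    for p in cv2.boxPoints(r):print(p.round(1),onz("top",p/[640,480],56).round(0))
E
```

```text
blue ((408.1894836425781, 210.5557403564453), (44.808013916015625, 34.14212417602539), 16.389541625976562)
[381.9 220.6] [ 612. -124.   56.]
[391.5 187.9] [ 695. -151.   56.]
[434.5 200.5] [ 659. -256.   56.]
[424.9 233.3] [ 577. -228.   56.]
orange ((270.6913757324219, 238.25344848632812), (35.11576843261719, 47.2712287902832), 86.633544921875)
[246.1 222.1] [619. 212.  56.]
[293.3 219.3] [622.  95.  56.]
[295.3 254.4] [534.  92.  56.]
[248.1 257.2] [531. 208.  56.]
```

View pics/c0.png

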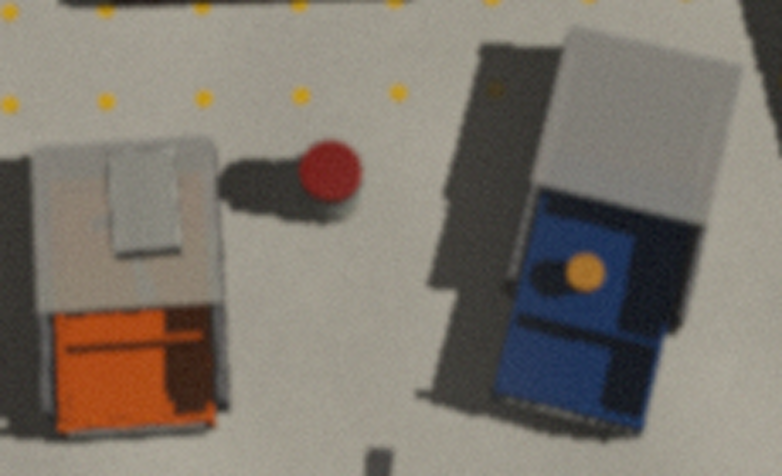

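The crop shows the blue lip edge from (497,393) to (640,430) and the orange lip edge from (57,430) to (214,424). Both cover outlines are clear as well. Next I compute the poses from these corners.

```bash
python3 - <<'E'
from h import *
P=lambda q,z:onz("top",(np.array(q)/3.4+[232,130])/[640,480],z)[:2]
for n,c,l in(("collet",[(570,27),(742,66),(703,225),(540,187)],[(497,393),(640,430)]),("bit",[(33,148),(212,137),(222,303),(38,313)],[(57,430),(214,424)])):
    w=np.array([P(q,60) for q in c]);print(n,w.round(0).tolist())
    ang=lambda v:np.degrees(np.arctan2(v[1],v[0]))
    # back edge left->right is -y ; rotate +90
    print("yaw",[round(ang(v),1) for v in ((w[0]+w[1]-w[2]-w[3]),)],round(ang(w[1]-w[0])+90,1),round(ang(w[2]-w[3])+90,1))
    print("centre of cover",w.mean(0).round(1))
    e=np.array([P(q,56) for q in l]);print("lip",e.round(0).tolist(),"mid",e.mean(0).round(1),"yaw",round(ang(e[1]-e[0])+90,1))
E
```

```text
collet [[823.0, -177.0], [789.0, -303.0], [669.0, -267.0], [701.0, -150.0]]
yaw [np.float64(-14.8)] -15.3 -15.4
centre of cover [ 745.5 -224.2]
lip [[550.0, -112.0], [520.0, -213.0]] mid [ 535.  -162.7] yaw -16.5
bit [[743.0, 222.0], [747.0, 90.0], [621.0, 85.0], [618.0, 219.0]]
yaw [np.float64(1.9)] 1.8 1.4
centre of cover [682.3 154. ]
lip [[532.0, 206.0], [533.0, 93.0]] mid [532.9 149.3] yaw 0.5
```

```bash
cat >> h.py <<'E'
from scipy.spatial.transform import Rotation as Ro
def tool():
    s=state();return s,Ro.from_euler('xyz',s["ee_rot"],degrees=True)
def goal(yaw,p):
    """rotvec+shift so fingers point down, jaw axis along unit y (nearest sign)"""
    s,r=tool();best=None
    for sg in(1,-1):
        y=np.radians(yaw);z=sg*np.array([-np.sin(y),np.cos(y),0]);x=np.array([0,0,-1.])
        T=Ro.from_matrix(np.c_[x,np.cross(z,x),z]);v=(T*r.inv()).as_rotvec(degrees=True)
        if best is None or np.linalg.norm(v)<np.linalg.norm(best):best=v
    print("pos",s["ee_pos"].round(1),"rot",best.round(2),"shift",(np.array(p)-s["ee_pos"]).round(1),"F",s["force"].round(1),"t",s["time_s"],"q",s["qpos"].round(0))
E
python3 -c "
from h import *
s,r=tool();print(r.as_matrix().round(2))
print(camera_info('wrist'))
goal(-15.3,[475,-146,150])"
```

```text
[[ 0.    0.9   0.43]
 [-0.    0.43 -0.9 ]
 [-1.   -0.    0.  ]]
{'intrinsics': array([[371.64829954,   0.        , 317.74017941],
       [  0.        , 371.64829954, 235.60935634],
       [  0.        ,   0.        ,   1.        ]]), 'hand_eye': array([[-9.99705916e-04, -2.74824217e-01,  9.61493968e-01,
        -2.06349782e+02],
       [ 4.30736311e-04, -9.61494478e-01, -2.74823915e-01,
         7.89632869e+01],
       [ 9.99999408e-01,  1.39407271e-04,  1.07958849e-03,
        -8.72799728e-01],
       [ 0.00000000e+00,  0.00000000e+00,  0.00000000e+00,
         1.00000000e+00]])}
pos [ 247.4 -519.1  177.1] rot [ 1.000e-02 -0.000e+00 -4.079e+01] shift [227.6 373.1 -27.1] F [-0.5  0.3  0.2] t 1.2 q [-66.  18.  90.  -0.  72.  -1.]
```

Request:
drive_tool --pt "0 0 -4 20 35 0 0" --pt "0 0 -8 45 75 0 0" --pt "0 0 -13 70 115 0 0" --pt "0 0 -18 95 155 0 0" --pt "0 0 -23 120 195 0 0" --pt "0 0 -28 145 235 0 0" --pt "0 0 -33 170 275 -5 0" --pt "0 0 -38 195 315 -15 0" --pt "0 0 -40.8 215 352 -25 0" --pt "0 0 -40.8 227.6 373 -27 0" --grip_force 20

```text
time_s: 2.45
ee_pos: [475.3, -144.1, 149.5]
ee_rot: [-101.2, 89.9, 153.6]
force: [-0.2, 0.7, -0.7]
gripper_width: 0.4
```

```bash
cat >> h.py <<'E'
def wonz(loc,z,s):
    c=camera_info("wrist");K=np.array(c["intrinsics"]);H=np.array(c["hand_eye"])
    d=(np.array(loc)*[640,480]-K[:2,2])/K[0,0];t=np.linalg.norm(d)
    v=np.r_[d/max(t,1e-9)*np.sin(t),np.cos(t)]
    R=Ro.from_euler('xyz',s["ee_rot"],degrees=True).as_matrix()
    p=R@H[:3,3]+s["ee_pos"];v=R@H[:3,:3]@v
    return p+v*(z-p[2])/v[2]
E
python3 - <<'E'
from h import *
goal(-15.3,[475,-146,25])
s=state();save("wrist","w1.png")
for l,z in(("collet_lip",56),("collet_well",16),("collet_unit",0),("collet",16),("bit_lip",56)):
    print(l,[(round(r["p"],2),(np.array(r["location"])*[640,480]).round(),wonz(r["location"],z,s).round(1)) for r in place_of("wrist",l)[:2]])
E
```

```text
pos [ 475.3 -144.1  149.5] rot [-0.03 -0.06 -0.07] shift [  -0.3   -1.9 -124.5] F [-0.2  0.7 -0.7] t 2.45 q [-18.  12. 102.   0.  66.  87.]
collet_lip [(0.55, array([318., 141.]), array([ 544.3, -162. ,   56. ]))]
collet_well [(0.81, array([317., 103.]), array([ 577. , -170.2,   16. ]))]
collet_unit [(0.43, array([ 33., 145.]), array([647.9, 157.2,   0. ]))]
collet [(0.86, array([308.,  26.]), array([ 650. , -180.8,   16. ]))]
bit_lip [(0.6, array([ 35., 245.]), array([537. , 150.5,  56. ]))]
```

View pics/w1.png

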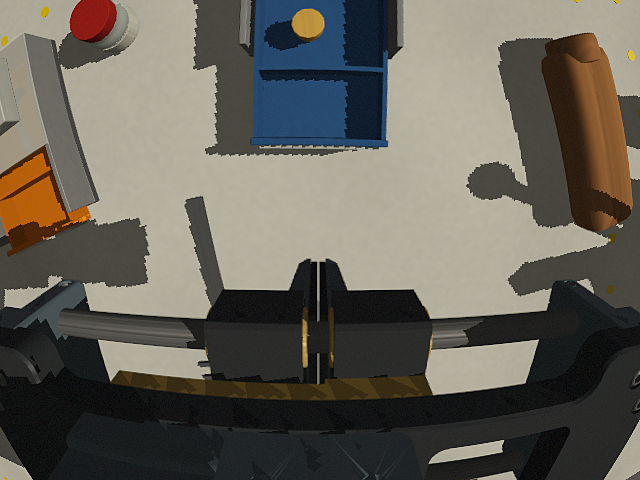

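The wrist picture shows the blue lip at (318,143), centred and square ahead of the closed fingertips. The caliper lies clear to the left. I'll descend and push.

Request:
drive_tool --pt "0 0 0 0 0 -40 0" --pt "0 0 0 0 0 -85 0" --pt "0 0 0 0 0 -115 0" --pt "0 0 0 0 0 -123 0" --pt "0 0 0 12 -3.3 -123 0" --pt "0 0 0 24 -6.6 -123 0" --pt "0 0 0 34 -9.3 -123 0" --pt "0 0 0 42 -11.5 -123 0" --pt "0 0 0 48 -13.1 -123 0" --pt "0 0 0 54 -14.8 -123 0"

```text
time_s: 4.0
ee_pos: [529.0, -161.6, 27.3]
ee_rot: [-4.8, 90.0, -110.2]
force: [-0.1, -1.0, 0.1]
gripper_width: 0.5
```

Request:
drive_tool --pt "0 0 0 6 -1.6 0 0" --pt "0 0 0 12 -3.3 0 0" --pt "0 0 0 18 -4.9 0 0" --pt "0 0 0 24 -6.6 0 0" --pt "0 0 0 30 -8.2 0 0" --pt "0 0 0 36 -9.8 0 0"

```text
time_s: 4.75
ee_pos: [565.3, -171.5, 27.3]
ee_rot: [-7.7, 90.0, -113.1]
force: [0.1, 0.5, 0.4]
gripper_width: 0.6
```

```bash
python3 - <<'E'
from h import *
s=state();print(s["force"]);save("wrist","w2.png");save("side","s2.png")
for l,z in(("collet_lip",56),("collet_well",16),("collet",16)):
    print(l,[(round(r["p"],2),(np.array(r["location"])*[640,480]).round(),wonz(r["location"],z,s).round(1)) for r in place_of("wrist",l)[:2]])
E
```

```text
[0.11741107 0.5096585  0.35365619]
collet_lip [(0.75, array([314., 324.]), array([ 544.2, -162.3,   56. ]))]
collet_well []
collet [(0.79, array([298., 127.]), array([ 647. , -180.9,   16. ]))]
```

View pics/w2.png

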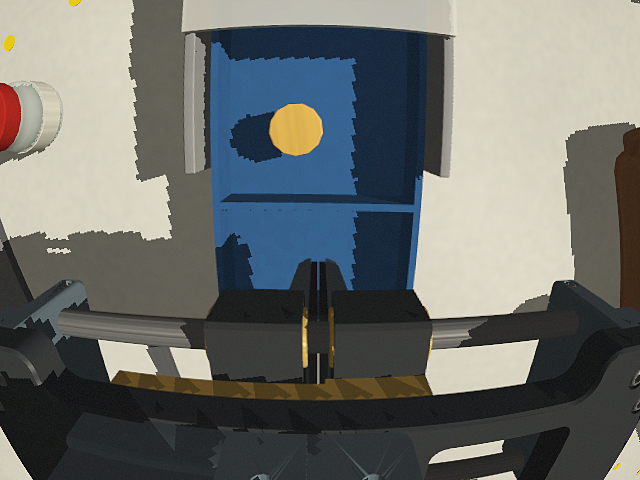

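```bash
python3 - <<'E'
from h import *
s=state();u=np.array([.9646,-.264,0]);o=np.array([710.8,-214.7,0])
for n,p,z in(("divider",(318,203),44),("wallL",(195,172),56),("wallR",(443,175),56),("cover",(318,30),60),("tiptop",(318,262),27)):
    w=wonz(np.array(p)/[640,480],z,s);print(n,w.round(1),"unit x",((w-o)@u).round(1))
print("tcp unit x",((s["ee_pos"]-o)@u).round(1))
for l in("collet_lip","collet_well"):
    print(l,[(round(r["p"],2),(np.array(r["location"])*[640,480]).round(),onz("side",r["location"],56 if 'lip' in l else 16).round(1)) for r in place_of("side",l)[:2]])
E
```

```text
divider [ 605.2 -181.2   44. ] unit x -110.7
wallL [ 639.2 -127.4   56. ] unit x -92.1
wallR [ 605.3 -245.7   56. ] unit x -93.6
cover [ 687.6 -203.8   60. ] unit x -25.2
tiptop [ 567.9 -171.1   27. ] unit x -149.4
tcp unit x -152.4
collet_lip [(0.91, array([279., 204.]), array([ 542.1, -159.1,   56. ])), (0.63, array([368., 282.]), array([594.6, 165.7,  56. ]))]
collet_well [(0.56, array([218., 245.]), array([ 717.5, -206.5,   16. ]))]
```

View pics/s2.png

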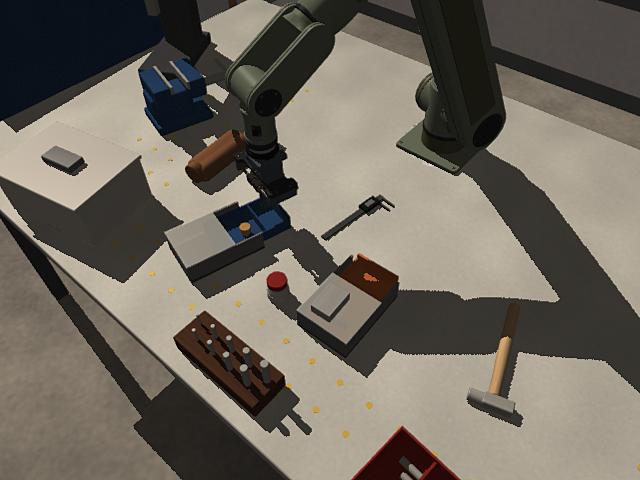

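The side picture shows the blue tray not moved, with its lip near (279,203). The gripper hides the fingertips. I need to know where the tips are relative to the lip, so I'll project the TCP and zoom in.

```bash
python3 - <<'E'
from h import *
s=state();a=cv2.imread("pics/s2.png")
c=camera_info("side");R=Ro.from_euler('xyz',c["orientation"],degrees=True).as_matrix()
def pr(p):
    v=np.array(c["intrinsics"])@(R.T@(np.array(p)-c["origin"]));return v[:2]/v[2]
b=cv2.resize(a[130:270,170:330],None,fx=4.2,fy=4.2,interpolation=cv2.INTER_CUBIC)
for p,col in((s["ee_pos"],(0,0,255)),(s["ee_pos"]+[0,0,50],(0,255,0)),([540,-162,56],(255,0,255))):
    q=(pr(p)-[170,130])*4.2;cv2.circle(b,tuple(int(x) for x in q),3,col,-1);print(q.round())
cv2.imwrite("pics/s2c.png",b)
E
```

```text
[420. 353.]
[414. 295.]
[456. 305.]
```

View pics/s2c.png

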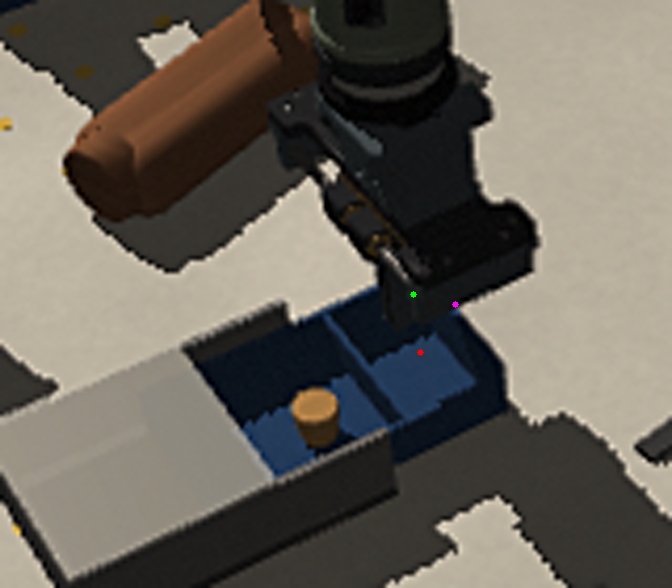

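```bash
python3 - <<'E'
from h import *
c=camera_info("side");R=Ro.from_euler('xyz',c["orientation"],degrees=True).as_matrix()
def pr(p):
    v=np.array(c["intrinsics"])@(R.T@(np.array(p)-c["origin"]));return (v[:2]/v[2]).round(1)
t=np.array([247.4,-519.1,177.1]);z=np.array([.43,-.9,0])
for d in(0,20,40):print(d,[pr(t+z*k+[0,0,d]) for k in(-52,0,52)])
s=state();print(s)
a=cv2.imread("pics/s0.png")[0:90,200:310];g=cv2.cvtColor(a,6)
print("dark lowest rows per col")
for x in range(15,95,3):
    r=np.where(g[:75,x]<45)[0];print(x+200,r.max() if len(r) else None,end="; ")
E
```

```text
0 [array([272.6,  67.5]), array([255.9,  65.3]), array([239.5,  63.1])]
20 [array([272. ,  61.3]), array([255.2,  59.1]), array([238.6,  56.9])]
40 [array([271.5,  55. ]), array([254.5,  52.8]), array([237.8,  50.6])]
{'time_s': 5.1, 'qpos': array([-1.79774327e+01,  2.70624555e+01,  9.92992766e+01, -3.77641045e-02,
        5.36618567e+01,  8.73930381e+01]), 'qvel': array([-0.07822554, -0.05126855, -0.0164799 ,  0.02715773, -0.13331969,
        0.05369722]), 'effort': array([ 2.83788868e-03, -4.52727842e+01, -1.92946708e+01,  3.04487755e-02,
       -7.65094464e-02,  3.82116934e-05]), 'ee_pos': array([ 564.6436549 , -171.33568825,   27.21781198]), 'ee_rot': array([ -40.4134452 ,   89.96150917, -145.76153262]), 'force': array([0.00940961, 0.20651367, 0.00497262]), 'torque': array([ 0.08931779,  0.00602084, -0.00042647]), 'gripper_width': 0.565723589336296}
dark lowest rows per col
215 74; 218 74; 221 74; 224 74; 227 74; 230 74; 233 74; 236 53; 239 66; 242 29; 245 70; 248 72; 251 74; 254 30; 257 30; 260 31; 263 31; 266 35; 269 58; 272 54; 275 37; 278 32; 281 28; 284 18; 287 None; 290 6; 293 5;
```

The fingertips show about 30 mm above the claimed TCP. The start side view puts them at rows 53–58 against a predicted 63–67. That explains why the fingers passed over the lip with no force. I'll lift, back off and come down to a claimed z of 6, which is safe whichever reading is right.

Request:
drive_tool --pt "0 0 0 0 0 25 0" --pt "0 0 0 0 0 45 0" --pt "0 0 0 -40 11 45 0" --pt "0 0 0 -80 22 45 0" --pt "0 0 0 -92 25 45 0" --pt "0 0 0 -92 25 20 0" --pt "0 0 0 -92 25 0 0" --pt "0 0 0 -92 25 -12 0" --pt "0 0 0 -92 25 -21 0" --pt "0 0 0 -92 25 -21 0"

```text
time_s: 6.35
ee_pos: [472.7, -146.4, 5.8]
ee_rot: [-67.3, 89.9, -172.7]
force: [-0.1, 0.0, -0.8]
gripper_width: 0.4
```

```bash
python3 - <<'E'
from h import *
goal(-15.3,[472,-145,6]);im=grab_frame("side");p=im[120:260,190:350]
im2=grab_frame("wrist")
b=cv2.resize(p[:,:,::-1],None,fx=3.2,fy=3.2,interpolation=cv2.INTER_CUBIC)
w=cv2.resize(im2[100:300,200:440,::-1],None,fx=1.2,fy=1.2)
o=np.zeros((b.shape[0],b.shape[1]+w.shape[1],3),np.uint8);o[:,:b.shape[1]]=b;o[:w.shape[0],b.shape[1]:]=w
cv2.imwrite("pics/s3.png",o);print(o.shape)
E
```

```text
pos [ 472.7 -146.4    5.8] rot [ 0.01 -0.07  0.05] shift [-0.7  1.4  0.2] F [-0.1  0.  -0.8] t 6.35 q [-19.  22. 113.  -0.  45.  87.]
(448, 800, 3)
```

View pics/s3.png

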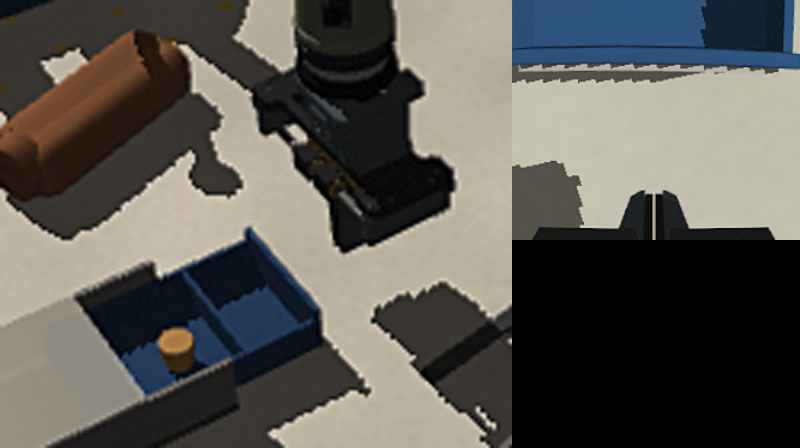

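The picture shows the tips hanging in front of the blue lip, at crop (345,250), and not touching the bench. I'll work out the true heights of the tips and of the body's underside.

```bash
python3 - <<'E'
from h import *
from scipy.optimize import least_squares as ls
c=camera_info("side");R=Ro.from_euler('xyz',c["orientation"],degrees=True).as_matrix()
def pr(p):
    v=np.array(c["intrinsics"])@(R.T@(np.array(p)-c["origin"]));return v[:2]/v[2]
s,r=tool();M=r.as_matrix();t=s["ee_pos"]
H=np.array(camera_info("wrist")["hand_eye"]);K=np.array(camera_info("wrist")["intrinsics"])
def wr(p): # tool coords -> wrist pixel
    v=H[:3,:3].T@(np.array(p)-H[:3,3]);th=np.arctan2(np.hypot(*v[:2]),v[2]);return K[:2,2]+K[0,0]*th*v[:2]/np.hypot(*v[:2])
# joint fit of a point seen in both cameras (tool coords)
jz=M[:,2];print("tool y,z world",M[:,1].round(2),jz.round(2))
for n,w,sd in(("tip",(304,261),(296,198)),("tip b",(333,261),(304,197))):
    f=lambda p:np.r_[wr(p)-w,pr(t+M@p)-sd]
    o=ls(f,[0,0,0]);print(n,o.x.round(1),"res",o.fun.round(1))
for n,w in(("blockL bottom outer",(215,290)),("blockL bottom inner",(300,290))):
    for sd in((329,184),(306,196.5)):
        o=ls(lambda p:np.r_[wr(p)-w,pr(t+M@p)-sd],[-60,20,-30]);print(n,sd,o.x.round(1),o.fun.round(1))
E
```

```text
tool y,z world [ 0.96 -0.26  0.  ] [-0.26 -0.96  0.  ]
tip [-42.   18.8  -7.8] res [ 0.  -0.   0.1 -0. ]
tip b [-11.9   7.    7.1] res [-0.3  1.6 -6.7  4.1]
blockL bottom outer (329, 184) [-55.8   7.  -48.5] [ -0.4   4.9 -20.6  17.4]
blockL bottom outer (306, 196.5) [-69.6  15.6 -43.8] [-0.   0.3 -1.6  1.3]
blockL bottom inner (329, 184) [-13.5 -12.8 -11.6] [ -0.4   6.  -21.6  17.7]
blockL bottom inner (306, 196.5) [-30.6  -1.7 -10.5] [-0.1  0.7 -2.6  2. ]
```

Request:
drive_tool --pt "0 0 0 0 0 -5 0" --pt "0 0 0 15 -4.1 -5 0" --pt "0 0 0 30 -8.2 -5 0" --pt "0 0 0 40 -10.9 -5 0" --pt "0 0 0 45 -12.3 -5 0" --pt "0 0 0 50 -13.7 -5 0" --pt "0 0 0 55 -15.1 -5 0" --pt "0 0 0 60 -16.4 -5 0" --pt "0 0 0 66 -18.1 -5 0" --pt "0 0 0 72 -19.7 -5 0"

```text
time_s: 7.7
ee_pos: [545.2, -166.5, 1.4]
ee_rot: [-13.8, 89.9, -119.1]
force: [-3.2, -1.5, -0.5]
gripper_width: 0.3
```

```bash
python3 - <<'E'
from h import *
goal(-15.3,[592,-182,1]);s=state();save("wrist","w4.png");grab_frame("side")
for l,z in(("collet_lip",56),("collet_well",16),("collet",16)):
    print(l,[(round(r["p"],2),(np.array(r["location"])*[640,480]).round(),wonz(r["location"],z,s).round(1)) for r in place_of("wrist",l)[:1]],[(round(r["p"],2),onz("side",r["location"],z).round(0)) for r in place_of("side",l)[:1]])
E
```

```text
pos [ 545.2 -166.5    1.4] rot [ 0.05 -0.03  0.04] shift [ 46.8 -15.5  -0.4] F [-3.2 -1.5 -0.5] t 7.7 q [-18.  27. 104.  -0.  49.  87.]
collet_lip [(0.76, array([311., 260.]), array([ 569.4, -168.6,   56. ]))] [(0.97, array([ 574., -173.,   56.]))]
collet_well [(0.87, array([315., 175.]), array([ 599.8, -178.5,   16. ]))] [(0.56, array([ 595., -174.,   16.]))]
collet [(0.91, array([297.,  41.]), array([ 670.2, -188.6,   16. ]))] [(0.7, array([ 674., -190.,   16.]))]
```

The push is working: about 3 N, and the lip now reads x≈570. I'll carry on to home.

Request:
drive_tool --pt "0 0 0 6 -1.6 0 0" --pt "0 0 0 12 -3.3 0 0" --pt "0 0 0 18 -4.9 0 0" --pt "0 0 0 24 -6.6 0 0" --pt "0 0 0 30 -8.2 0 0" --pt "0 0 0 35 -9.6 0 0" --pt "0 0 0 39 -10.7 0 0" --pt "0 0 0 42 -11.5 0 0"

```text
time_s: 9.1
ee_pos: [588.1, -177.8, 1.8]
ee_rot: [79.2, 89.9, -26.1]
force: [-4.3, -0.7, 0.6]
gripper_width: 0.3
```

Request:
drive_tool --pt "0 0 0 2 -0.5 0 0" --pt "0 0 0 4 -1.1 0 0"

```text
time_s: 9.35
ee_pos: [592.2, -179.0, 1.8]
ee_rot: [78.9, 89.9, -26.5]
force: [-3.0, -0.1, 0.5]
gripper_width: 0.6
```

Request:
drive_tool --pt "0 0 0 2 -0.5 0 0" --pt "0 0 0 4 -1.1 0 0"

```text
time_s: 9.6
ee_pos: [596.3, -180.0, 1.8]
ee_rot: [79.7, 89.9, -25.7]
force: [-2.9, -0.0, -0.7]
gripper_width: 0.6
```

Request:
drive_tool --pt "0 0 0 2 -0.5 0 0" --pt "0 0 0 4 -1.1 0 0"

```text
time_s: 9.85
ee_pos: [600.4, -181.1, 1.8]
ee_rot: [80.1, 89.9, -25.3]
force: [-2.5, -1.0, 1.0]
gripper_width: 0.5
```

```bash
python3 - <<'E'
from h import *
goal(-15.3,[592,-182,1]);s=state();im=save("wrist","w5.png");grab_frame("side")
for l,z in(("collet_lip",56),("collet_well",16),("collet",16)):
    print(l,[(round(r["p"],2),(np.array(r["location"])*[640,480]).round(),wonz(r["location"],z,s).round(1)) for r in place_of("wrist",l)[:1]],[(round(r["p"],2),onz("side",r["location"],z).round(0)) for r in place_of("side",l)[:1]])
E
```

```text
pos [ 600.4 -181.1    1.8] rot [0.05 0.1  0.05] shift [-8.4 -0.9 -0.8] F [-2.5 -1.   1. ] t 9.85 q [-18.  31.  96.  -0.  53.  88.]
collet_lip [(0.84, array([321., 261.]), array([ 622.8, -187.1,   56. ]))] [(0.87, array([ 625., -181.,   56.]))]
collet_well [(0.92, array([317., 177.]), array([ 653.9, -194.3,   16. ]))] [(0.88, array([ 653., -189.,   16.]))]
collet [] []
```

View pics/w5.png

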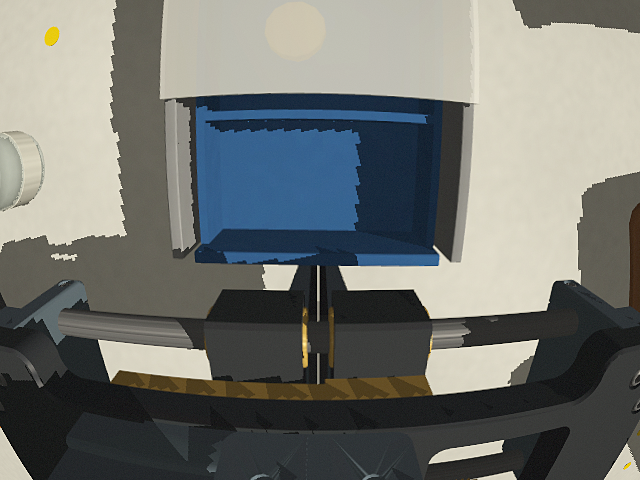

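The wrist picture shows the blue lip at row ~262 and the wall ends at row ~258, so it is a few mm short of home. The collet shows upright under the cover. I'll push gently on to the stop.

Request:
drive_tool --pt "0 0 0 2 -0.5 0 0" --pt "0 0 0 4 -1.1 0 0"

```text
time_s: 10.5
ee_pos: [602.5, -181.6, 1.7]
ee_rot: [-87.9, 89.9, 166.7]
force: [-9.1, 1.3, 5.0]
gripper_width: 0.4
```

Request:
drive_tool --pt "0 0 0 1.5 -0.4 0 0" --pt "0 0 0 3 -0.8 0 0"

```text
time_s: 10.75
ee_pos: [602.2, -181.5, 1.7]
ee_rot: [-89.6, 89.5, 165.0]
force: [-10.2, 1.9, 7.2]
gripper_width: 0.4
```

At the stop: the TCP holds at x=602 and the force has risen to 10 N. I'll back off, lift and go over the orange well.

Request:
drive_tool --pt "0 0 0 -12 3.3 0 0" --pt "0 0 0 -30 8 5 0" --pt "0 0 0 -38 10 50 0" --pt "0 0 0 -45 30 98 0" --pt "0 0 3 -50 75 100 0" --pt "0 0 6 -55 125 100 0" --pt "0 0 9 -55 180 100 0" --pt "0 0 12 -55 235 100 0" --pt "0 0 15 -55 290 100 0" --pt "0 0 16.8 -55 331 100 0"

```text
time_s: 12.0
ee_pos: [547.8, 152.4, 102.2]
ee_rot: [-102.5, 89.6, 169.0]
force: [0.8, -0.1, 0.1]
gripper_width: 0.1
```

```bash
python3 - <<'E'
from h import *
goal(1.5,[572,152,100]);s=state();im=save("wrist","w6.png");grab_frame("side");grab_frame("top")
for l,z in(("bit_lip",56),("bit_well",16),("bit_unit",0),("gauge_block",60),("collet_lip",56)):
    print(l,[(round(r["p"],2),(np.array(r["location"])*[640,480]).round(),wonz(r["location"],z,s).round(1)) for r in place_of("wrist",l)[:1]],[(c,round(r["p"],2),onz(c,r["location"],z).round(0)) for c in("side","top") for r in place_of(c,l)[:1]])
E
```

```text
pos [547.8 152.4 102.2] rot [-0.07 -0.38 -0.09] shift [24.2 -0.4 -2.2] F [ 0.8 -0.1  0.1] t 12.0 q [ 14.  21.  97.   0.  62. 103.]
bit_lip [(0.56, array([320., 254.]), array([540.5, 151.5,  56. ]))] [('side', 0.6, array([536., 153.,  56.])), ('top', 0.57, array([532., 153.,  56.]))]
bit_well [(0.85, array([320., 197.]), array([574.2, 152.2,  16. ]))] [('side', 0.86, array([570., 155.,  16.])), ('top', 0.6, array([568., 147.,  16.]))]
bit_unit [(0.91, array([319., 105.]), array([648.2, 155.2,   0. ]))] [('side', 0.77, array([645., 154.,   0.])), ('top', 0.68, array([648., 154.,   0.]))]
gauge_block [(0.87, array([343.,  24.]), array([700.6, 141.2,  60. ]))] [('side', 0.75, array([700., 142.,  60.])), ('top', 0.84, array([696., 136.,  60.]))]
collet_lip [(0.24, array([319., 253.]), array([541. , 152.7,  56. ]))] [('side', 0.82, array([ 628., -182.,   56.])), ('top', 0.74, array([ 620., -187.,   56.]))]
```

View pics/w6.png

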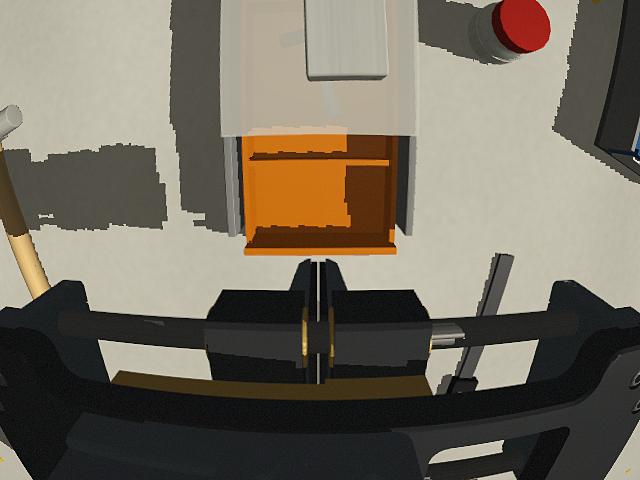

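The wrist picture shows the orange lip at (320,250), the well between rows 165 and 243, and the gauge block on the cover. The empty well is just ahead of the tips. I'll move forward and down into it.

Request:
drive_tool --pt "0 0 0 12 0 0 0" --pt "0 0 0 24 0 0 0" --pt "0 0 0 24 0 0 0" --pt "0 0 0 24 0 -30 0" --pt "0 0 0 24 0 -55 0" --pt "0 0 0 24 0 -75 0" --pt "0 0 0 24 0 -90 0" --pt "0 0 0 24 0 -100 0" --pt "0 0 0 24 0 -103 0" --pt "0 0 0 24 0 -103 0"

```text
time_s: 14.15
ee_pos: [571.6, 149.5, -1.0]
ee_rot: [-90.7, 89.5, -179.3]
force: [0.3, 0.1, 0.2]
gripper_width: 0.5
```

```bash
python3 - <<'E'
from h import *
goal(1.5,[560,152,0]);s=state();im=save("wrist","w7.png");im2=grab_frame("side")
for l,z in(("bit_lip",56),("bit_well",16)):
    print(l,[(round(r["p"],2),(np.array(r["location"])*[640,480]).round(),wonz(r["location"],z,s).round(1)) for r in place_of("wrist",l)[:1]],[(c,round(r["p"],2),onz(c,r["location"],z).round(0)) for c in("side",) for r in place_of(c,l)[:1]])
a=cv2.resize(im[120:300,180:460,::-1],(400,257));b=cv2.resize(im2[190:340,300:430,::-1],(390,450),interpolation=2)
o=np.zeros((450,790,3),np.uint8);o[:257,:400]=a;o[:,400:]=b;cv2.imwrite("pics/c7.png",o)
E
```

```text
pos [571.6 149.5  -1. ] rot [ 0.01 -0.51  0.05] shift [-11.6   2.5   1. ] F [0.3 0.1 0.2] t 14.15 q [ 13.  29. 100.   0.  51. 102.]
bit_lip [(0.85, array([314., 367.]), array([541.1, 151.8,  56. ]))] [('side', 0.63, array([541., 145.,  56.]))]
bit_well [(0.96, array([315., 273.]), array([575.1, 152. ,  16. ]))] [('side', 0.69, array([566., 152.,  16.]))]
```

View pics/c7.png

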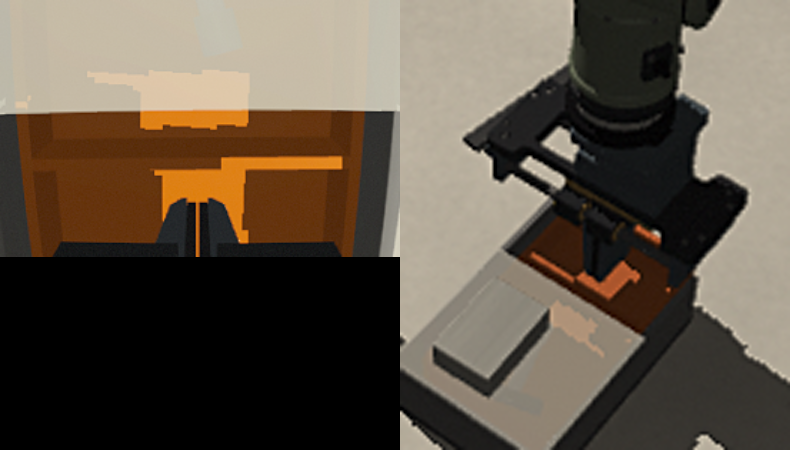

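The tips are inside the orange well, clear of the lip and divider, with no force. I'll draw the tray out.

Request:
drive_tool --pt "0 0 0 -4 0 0 0" --pt "0 0 0 -8 -0.2 0 0" --pt "0 0 0 -12 -0.3 0 0" --pt "0 0 0 -16 -0.4 0 0" --pt "0 0 0 -21 -0.5 0 0" --pt "0 0 0 -27 -0.7 0 0" --pt "0 0 0 -33 -0.9 0 0" --pt "0 0 0 -39 -1 0 0" --pt "0 0 0 -45 -1.2 0 0" --pt "0 0 0 -51 -1.3 0 0"

```text
time_s: 15.7
ee_pos: [520.2, 148.2, -0.8]
ee_rot: [-90.5, 89.5, -179.0]
force: [2.7, -1.8, -0.3]
gripper_width: 0.4
```

```bash
cat > chk.py <<'E'
from h import *
goal(1.5,[460,147,0]);s=state();im=grab_frame("wrist");grab_frame("side");grab_frame("top")
for l,z in(("bit_lip",56),("bit_well",16),("gauge_block",60),("chuck_key",16),("collet_lip",56)):
    print(l,[(round(r["p"],2),(np.array(r["location"])*[640,480]).round(),wonz(r["location"],z,s).round(1)) for r in place_of("wrist",l)[:1]],[(c,round(r["p"],2),onz(c,r["location"],z).round(0)) for c in("side","top") for r in place_of(c,l)[:1]])
E
python3 chk.py
```

```text
pos [520.2 148.2  -0.8] rot [ 0.01 -0.49  0.05] shift [-60.2  -1.2   0.8] F [ 2.7 -1.8 -0.3] t 15.7 q [ 15.  26. 107.   0.  48. 103.]
bit_lip [] [('side', 0.96, array([498., 145.,  56.]))]
bit_well [(0.58, array([316., 256.]), array([533.4, 150.5,  16. ]))] [('side', 0.97, array([531., 154.,  16.]))]
gauge_block [] [('side', 0.76, array([702., 137.,  60.])), ('top', 0.94, array([695., 136.,  60.]))]
chuck_key [(0.9, array([316.,  67.]), array([632.3, 153.1,  16. ]))] [('side', 0.16, array([425.,  -9.,  16.]))]
collet_lip [] [('side', 0.92, array([ 630., -184.,   56.])), ('top', 0.91, array([ 620., -188.,   56.]))]
```

Request:
drive_tool --pt "0 0 0 -6 -0.2 0 0" --pt "0 0 0 -12 -0.3 0 0" --pt "0 0 0 -18 -0.5 0 0" --pt "0 0 0 -24 -0.6 0 0" --pt "0 0 0 -30 -0.8 0 0" --pt "0 0 0 -36 -0.9 0 0" --pt "0 0 0 -41 -1.1 0 0" --pt "0 0 0 -45 -1.2 0 0" --pt "0 0 0 -48 -1.2 0 0"

```text
time_s: 17.73
ee_pos: [472.3, 147.0, -0.8]
ee_rot: [-90.6, 89.5, -179.2]
force: [3.4, -1.9, -0.4]
gripper_width: 0.2
```

Request:
drive_tool --pt "0 0 0 -2 0 0 0" --pt "0 0 0 -4 0 0 0" --pt "0 0 0 -6 0 0 0"

```text
time_s: 18.1
ee_pos: [466.3, 147.0, -0.8]
ee_rot: [-90.6, 89.5, -179.1]
force: [2.6, -2.2, 0.4]
gripper_width: 0.2
```

Request:
drive_tool --pt "0 0 0 -2 0 0 0" --pt "0 0 0 -4 0 0 0" --pt "0 0 0 -6 -0.2 0 0"

```text
time_s: 18.48
ee_pos: [465.8, 147.2, -0.4]
ee_rot: [107.1, 89.8, 18.6]
force: [14.1, -3.3, -9.2]
gripper_width: 0.3
```

Request:
drive_tool --pt "0 0 0 -2 0 0 0" --pt "0 0 0 -4 0 0 0"

```text
time_s: 18.73
ee_pos: [466.3, 147.5, 0.0]
ee_rot: [96.8, 89.3, 8.4]
force: [13.2, -4.3, -8.4]
gripper_width: 0.5
```

The tray is at its stop: the TCP holds at x=466 and the force is 14 N. I'll release forward, lift out and retreat.

Request:
drive_tool --pt "0 0 0 6 0 0 0" --pt "0 0 0 14 0.2 0 0" --pt "0 0 0 14 0.2 0 0" --pt "0 0 0 14 0 25 0" --pt "0 0 0 14 0 60 0" --pt "0 0 0 14 0 110 0" --pt "0 0 0 0 -30 150 0" --pt "0 0 0 -40 -70 170 0" --pt "0 0 0 -70 -110 170 0" --pt "0 0 0 -80 -120 170 0"

```text
time_s: 19.98
ee_pos: [383.8, 26.3, 170.1]
ee_rot: [98.1, 89.4, 9.6]
force: [-0.8, -0.1, -0.7]
gripper_width: -0.0
```

```bash
python3 chk.py; python3 - <<'E'
from h import *
t=grab_frame("top");s=grab_frame("side")
a=cv2.resize(t[130:320,232:462,::-1],(400,330),interpolation=2);b=cv2.resize(s[170:370,150:420,::-1],(400,296),interpolation=2)
o=np.zeros((330,800,3),np.uint8);o[:,:400]=a;o[:296,400:]=b;cv2.imwrite("pics/end.png",o)
E
```

```text
pos [383.8  26.3 170.1] rot [-0.1   0.6   0.01] shift [  76.2  120.7 -170.1] F [-0.8 -0.1 -0.7] t 19.975 q [  2.   1. 113.   0.  66.  91.]
bit_lip [(0.89, array([185., 153.]), array([445.7, 148.1,  56. ]))] [('side', 0.95, array([439., 149.,  56.])), ('top', 0.93, array([433., 153.,  56.]))]
bit_well [(0.68, array([200., 119.]), array([477.3, 146.3,  16. ]))] [('side', 0.78, array([481., 152.,  16.])), ('top', 0.71, array([472., 148.,  16.]))]
gauge_block [] [('side', 0.75, array([711., 137.,  60.])), ('top', 0.74, array([696., 134.,  60.]))]
chuck_key [(0.98, array([198.,  24.]), array([576.6, 152.6,  16. ]))] [('side', 0.68, array([580., 150.,  16.])), ('top', 0.56, array([566., 150.,  16.]))]
collet_lip [] [('side', 0.8, array([ 626., -184.,   56.])), ('top', 0.88, array([ 616., -184.,   56.]))]
```

View pics/end.png

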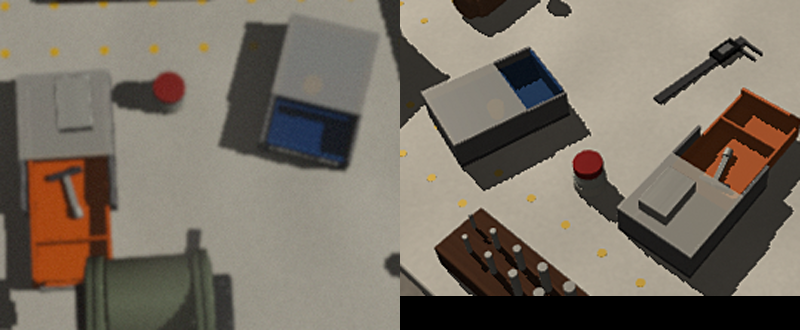

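```bash
python3 -c "
from workcell import *
s=state();print(s['force'],s['time_s']);print(env.job_done())"
```

```text
[ 0.28974308 -0.54570361 -0.2625246 ] 20.975
the job is handed in; nothing more can be done
None
```

I pushed the blue collet tray home first, then drew the orange drill-bit tray out by its lip from inside the finger well, and handed the job in at about 21 s.

**Blue tray:** I pushed it with the closed fingertips until it stopped moving and the force rose to about 10 N. The last pictures show its lip flush with the housing and the collet standing under the cover.

**Orange tray:** I drew it out until it stopped moving with about 14 N on the wrist. The lip moved from x≈541 to x≈446 mm. The chuck key is still in the compartment and the gauge block is still on the cover.

**Robot at the end:** the arm is raised clear with close to zero force on it. I saw nothing else disturbed: the jar and caliper look unmoved, but I did not re-measure them. The hammer and wooden form were not in the last picture.

**What disagreed:**
- **Fingertip height:** the fingertips appear to end about 30–40 mm above the reported TCP. My first push, at a TCP height of 27 mm, passed over the blue lip without touching it. I backed off and used a lower height from then on.
- **Blue home position:** the tray stopped about 10 mm beyond my first camera estimate. I relied on the felt stop and the flush lip instead.
- **Orange lip at the end:** the three cameras put it at x = 433, 439 and 446 mm, so "fully out" also rests on the felt stop. The expected position was about 438 mm.

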